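Load the cold-room tray with cartons in a tied second layer

ROBOT

A 6-joint arm with a two-finger parallel gripper is mounted at the origin on the work surface. World frame = base frame: x ahead of the robot, y to its left, z up, the work surface at z = 0. Lengths are in m, angles in rad, forces in N, time in s.
With the tool pointing down it reaches from about 0.2 to 0.875 m from the base axis. Payload 3.4 kg.
Tool frame: the origin (TCP) lies between the finger pads; the fingertips stand 25 mm ahead of it and the grasp point (between the pads) lies 6 mm ahead of it (r.nose_length is the z of the fingertips in the tool frame, in m); z points along the fingers, y is the line along which they close (so a half turn about z gives the same grasp; the last joint's range is limited). The gripper opens to 94 mm and grips with 3 to 60 N. Pads are 16 mm wide; open, the fingers measure 119 mm over their backs; the gripper's body (75 mm by 177 mm) begins 78 mm behind the grasp point.
Start: joints at [1.132, 0.276, 1.505, -0, 1.361, -0.121], TCP at [0.18, 0.546, 0.23] pointing down, gripper open.
Joint ranges: [-2.89, 2.89], [-0.75, 2.08], [0.22, 2.7], [-1.18, 4.32], [0.11, 2.71], [-2.7, 2.7]. Speed limits (rad/s): [2.57, 2.57, 3.14, 3.14, 3.14, 3.14].

INTERFACE

Orientations are given as a unit quaternion [w, x, y, z].
In Python, from plant import r, gripper_to, inverse_kinematics, vision, models, telemetry gives the robot as it stands. Calls block until the motion is done:
- r.move_to(position, orientation): joint-space move of the TCP to a pose.
- r.move_l(position, rot=None, vel=0.15, guard=None): straight line of the TCP; rot=None keeps the orientation; vel is the mean speed in m/s. With guard (N) it stops when the force on the tool has changed by that much, and returns True; else False.
- r.movej(angles): joint-space move.
- gripper_to(opening, f_grip=None): finger opening in m; f_grip is the grip in N (None keeps the last); returns when the fingers have stopped.
- r.hold(seconds).
- inverse_kinematics(position, orientation): joint angles nearest the present ones, or None.
- vision.snapshot(name): name is "scene" or "top" or "wrist"; returns the picture (480x640x3 uint8, red, green, blue); there is no depth.
- vision.get_calibration(name): a dict with "fx", "fy", "cx", "cy" (pixels), "D" ([k1, k2, p1, p2, k3] as OpenCV has them; the pictures are not rectified), "position" and "orientation" of the camera in the world. Camera axes: x right, y down, z forward; pixel columns grow to the right and rows downward; lengths in m; the calibration is good to about 2 mm. A picture is of the moment at which its call begins: read the wrist's pose just before it. get_calibration takes no time and is no camera call; for the wrist camera it gives the pose at the moment of the call.
A pose or a line that the arm cannot do raises r.PlanningError and nothing moves.
- r.sign_off(): hands the job in; it is judged then, once.
Trained networks look in the newest picture that a camera, given by its name, has taken for a name from the list of things; names that differ only in an ending like _2 or _b are one class to them, and where a whole thing is asked for, a point or a joint stands for the part that bears it (a point fixed in the world has none). Each returns a list of dicts, best first, with "score" (0 to 1); they miss things now and then, are a little off and sometimes report something else, mostly with a low value. They report only what shows in the picture. A call takes as long as a camera call. They do not tell look-alikes from the thing itself.
- models.boxes_of(thing, camera): "at" ([x, y, z] in m, in world coordinates, good to about 4 mm: the middle of the surface that is visible of it).
- models.regions_of(thing, camera): "pixels" (480x640 bool, what is visible of it).
- models.mark_of(thing, camera): "at" ([x, y, z] in m, in world coordinates, good to about 4 mm: a listed point, or the origin of a listed thing).
Readings, each from a call of its own:
- telemetry.current_t(): time.
- telemetry.current_joints(): joint angles.
- telemetry.current_dq(): joint speeds.
- telemetry.current_joint_efforts(): joint torques, N m.
- telemetry.current_ee_pos(): TCP position.
- telemetry.current_tool_rot(): TCP orientation.
- telemetry.current_wrist_force(): force on the tool from outside, world axes, zero at the start.
- telemetry.current_torque(): the same for the moment, N m.
- telemetry.current_opening(): finger opening in m.
- telemetry.current_finger_force(): force on a finger pad.
Only numpy, scipy, OpenCV 4.12 (cv2) and the standard library are available. Lean on these libraries where they do the work, as an engineer would, in place of code of your own. Each camera call takes 0.05 s, during which the arm holds its last target. There are 200 camera calls.

TASK

Load the four loose standard cartons (64 x 32 x 45 mm, like the two already in the tray) into the carrying tray: first one crossways into the gap at the open end of the bottom layer, then the other three flat on top as a second layer with the pattern turned round, the crossways carton on top of the two that were already there and the lengthways pair side by side at the other end, so that they bridge the joint below. Keep all of them upright, square and in line with the layer below, leave the two already laid in place, and leave the long and the square carton where they are on the bench.

Things in the scene. Friction and masses are not known exactly. Their poses are not given: they have to be found in the camera images.
- carton_a: closed white carton of the standard size, 64 long x 32 wide x 45 mm high, about 0.06 to 0.13 kg, one of six alike; lies loose on the bench, right way up; a grey slit and a small blank label on top. Origin: centre of its underside; x along the 64 mm length, y across the 32 mm width, z up
- carton_b: closed white carton of the standard size, 64 long x 32 wide x 45 mm high, about 0.06 to 0.13 kg, one of six alike; lies loose on the bench, right way up; a grey slit and a small blank label on top. Origin: centre of its underside; x along the 64 mm length, y across the 32 mm width, z up
- carton_c: closed white carton of the standard size, 64 long x 32 wide x 45 mm high, about 0.06 to 0.13 kg, one of six alike; lies loose on the bench, right way up; a grey slit and a small blank label on top. Origin: centre of its underside; x along the 64 mm length, y across the 32 mm width, z up
- carton_d: closed white carton of the standard size, 64 long x 32 wide x 45 mm high, about 0.06 to 0.13 kg, one of six alike; lies loose on the bench, right way up; a grey slit and a small blank label on top. Origin: centre of its underside; x along the 64 mm length, y across the 32 mm width, z up
- laid_1: standard white carton, 64 x 32 x 45 mm, loose, already in the bottom layer: lengthways (its x along the tray's x), centre 22 mm from the tray's centre towards +x and 17.5 mm towards +y, 2 mm from the end wall. Origin: centre of its underside, x along the length, z up
- laid_2: standard white carton, 64 x 32 x 45 mm, loose, already in the bottom layer: lengthways (its x along the tray's x), centre 22 mm from the tray's centre towards +x and 17.5 mm towards -y, 2 mm from the end wall. Origin: centre of its underside, x along the length, z up
- tray: fixed grey tray, inside 112 (x) x 124 mm (y), floor 4 mm thick, 3 mm walls: ends 36 mm high, side rims 12. Origin: centre of underside; x points to the end with the two laid cartons. Carton centres (x, y): bottom gap (46 mm long) -33, 0 crossways; second layer, undersides 49 mm up: pair lengthways -17, +-17.5; crossways one +36, 0. Gaps of some mm between cartons are fine
- long_carton: look-alike that does not belong: white carton of the same make but longer, 98 x 32 x 45 mm, loose on the bench. Origin: centre of its underside, x along the length
- square_carton: look-alike that does not belong: white carton of the same make but square from above, 50 x 50 x 45 mm, loose on the bench. Origin: centre of its underside
Mind the look-alikes: they are no part of the job. What is shaped like the carton_c but blue or orange is not meant.

How it is judged:
By the outcome, as a careful person would: the job done as asked, in the order asked, and still so for the second after the job is handed in, with the robot touching nothing.
It also fails if it takes over 112 s, if anything falls off the work surface, if the arm or the gripper's body presses on something with over 40 N, if the wrist force passes 120 N, or if a joint passes its speed limit or range.

## Working session

There is one attempt and no reset: what is moved stays moved. The work goes in short steps, each a Python script; the robot and the scene stay as the last script left them, time stands still between calls to the robot, and variables do not carry over. Pictures are saved under pics/ and viewed, at most 14 in all, crops included, and the job is handed in when it is done.

```bash
ls; mkdir -p pics; python3 - <<'E'
from plant import r, vision, models, telemetry
import cv2
for n in ("top","scene"):
    im=vision.snapshot(n); cv2.imwrite(f"pics/{n}0.png",im[:,:,::-1])
    print(n,vision.get_calibration(n))
    for t in ("carton_a","laid_1","long_carton","square_carton","tray"):
        print(t,[(round(d['score'],2),[round(v,3) for v in d['at']]) for d in models.boxes_of(t,n)])
print(telemetry.current_t(), vision.get_calibration("wrist"), telemetry.current_ee_pos(), telemetry.current_tool_rot())
E
```

```text
pics
top {'fx': 488.72721412334425, 'fy': 488.72721412334425, 'cx': 315.88132622675647, 'cy': 246.54344489922983, 'D': array([-0.06833599,  0.        ,  0.        ,  0.        ,  0.        ]), 'position': array([0.32958129, 0.05367481, 1.1458743 ]), 'orientation': array([-0.05499176,  0.71067443, -0.69942089,  0.05223194])}
carton_a [(0.96, [0.358, 0.272, 0.047]), (0.9, [0.446, 0.496, 0.042]), (0.82, [0.363, -0.268, 0.042]), (0.76, [0.46, 0.408, 0.047]), (0.7, [0.495, 0.325, 0.047]), (0.67, [0.455, -0.402, 0.049])]
laid_1 [(0.87, [0.546, -0.079, 0.049]), (0.72, [0.544, -0.046, 0.048])]
long_carton [(0.67, [0.6, -0.288, 0.043])]
square_carton [(0.64, [0.608, 0.3, 0.044])]
tray [(0.96, [0.595, -0.062, 0.002])]
scene {'fx': 496.7752067627025, 'fy': 496.7752067627025, 'cx': 313.9150297957494, 'cy': 248.01132017689625, 'D': array([-0.08683047,  0.        ,  0.        ,  0.        ,  0.        ]), 'position': array([0.83099088, 0.71645929, 1.12097569]), 'orientation': array([-0.07272106,  0.20103086,  0.93070206, -0.29680284])}
carton_a [(0.86, [0.368, -0.26, 0.042]), (0.81, [0.454, 0.502, 0.046]), (0.73, [0.467, 0.422, 0.044]), (0.58, [0.463, -0.4, 0.037]), (0.55, [0.37, 0.29, 0.044])]
laid_1 [(0.82, [0.549, -0.036, 0.047]), (0.65, [0.557, -0.074, 0.053])]
long_carton [(0.63, [0.597, -0.273, 0.043])]
square_carton [(0.89, [0.616, 0.306, 0.048])]
tray []
0.6 {'fx': 394.7364105652037, 'fy': 394.7364105652037, 'cx': 318.338597459215, 'cy': 237.44716987172296, 'D': array([0.00015743, 0.        , 0.        , 0.        , 0.        ]), 'position': array([0.1171132 , 0.56727191, 0.38591387]), 'orientation': array([0.09322371, 0.80454437, 0.58256948, 0.06804774])} [0.17968164 0.54623467 0.23051315] [-8.38943005e-07  1.58233453e-01  9.87401727e-01  6.20516789e-05]
```

View pics/top0.png

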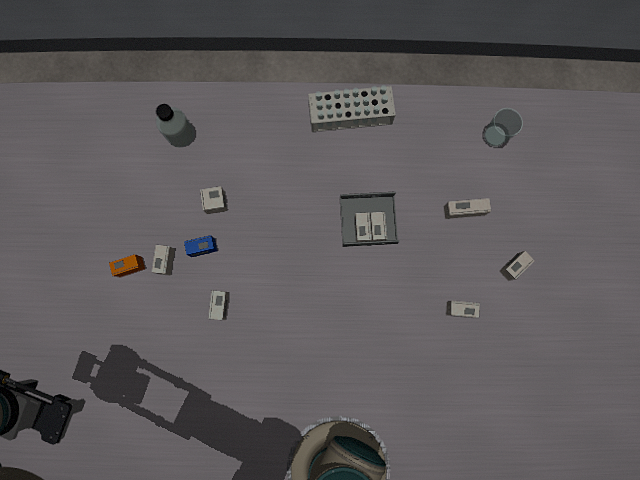

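View pics/scene0.png

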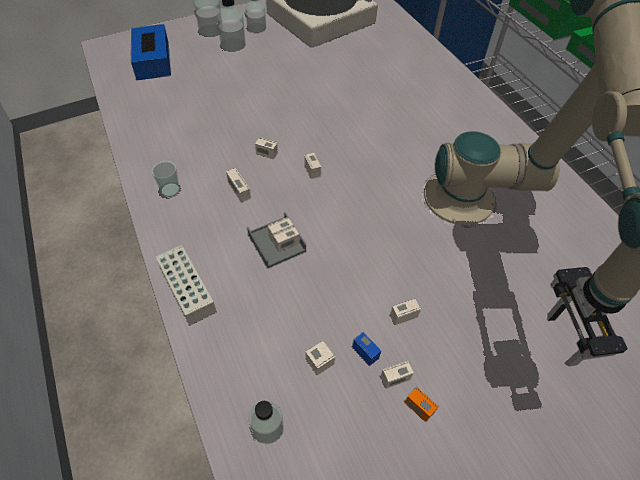

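The top view shows the loose standard cartons at pixels (217,305), (161,259), (519,264) and (465,309). The long one is at (469,207) and the square one at (212,199). The tray is at (369,219), with the laid pair at its robot-side end, so tray +x points toward the robot. The scene view agrees. I'll grip every carton across its 64 mm length, which keeps the fingers clear of the blue and orange neighbours and of the laid cartons.

```bash
cat > h.py <<'E'
import numpy as np, cv2
from scipy.optimize import minimize
from scipy.spatial.transform import Rotation as R
from plant import r, gripper_to, inverse_kinematics, vision, models, telemetry
def rot(q): return R.from_quat(np.r_[q[1:],q[0]])
def proj(P,c):
    Rc=rot(c['orientation']).inv()
    K=np.array([[c['fx'],0,c['cx']],[0,c['fy'],c['cy']],[0,0,1]])
    t=-Rc.apply(c['position'])
    return cv2.projectPoints(np.asarray(P,float),Rc.as_rotvec(),t,K,c['D'])[0][:,0]
def hull(p,dims,z0,c):
    x,y,a=p; L,W,H=dims
    B=np.array([[i*L/2,j*W/2,k*H+z0] for i in(-1,1) for j in(-1,1) for k in(0,1)])
    B[:,:2]=B[:,:2]@np.array([[np.cos(a),np.sin(a)],[-np.sin(a),np.cos(a)]])+[x,y]
    return cv2.convexHull(proj(B,c).astype(np.float32))
def fit(mask,c,guess,dims=(.064,.032,.045),z0=0.):
    """fit (x,y,yaw) of an upright box to its silhouette; returns pose, IoU"""
    m=mask.astype(np.uint8)
    def cost(p):
        im=np.zeros(m.shape,np.uint8)
        cv2.fillConvexPoly(im,np.round(hull(p,dims,z0,c)*16).astype(np.int32),255,cv2.LINE_AA,4)
        f=im/255.
        return 1-np.minimum(f,m).sum()/np.maximum(f,m).sum()
    best=None
    for a in ([0,.8,1.57,2.36] if len(guess)==2 else [guess[2]]):
        g=np.r_[guess[:2],a]
        for s in (1,.25):
            o=minimize(cost,g,method='Nelder-Mead',options=dict(initial_simplex=[g,g+[.012*s,0,0],g+[0,.012*s,0],g+[0,0,.3*s]],maxiter=150,xatol=1e-5,fatol=1e-5)); g=o.x
        if best is None or o.fun<best.fun: best=o
    return best.x,1-best.fun
def down(a):
    """tool down, tool y along world angle a (mod pi)"""
    y=np.array([np.cos(a),np.sin(a),0]); z=np.array([0,0,-1.]); q=R.from_matrix(np.c_[np.cross(y,z),y,z]).as_quat()
    return np.r_[q[3],q[:3]]
E
python3 - <<'E'
from h import *
c=vision.get_calibration("wrist"); T=rot(telemetry.current_tool_rot())
print("cam in tool",T.inv().apply(c['position']-telemetry.current_ee_pos()),"axis",T.inv().apply(rot(c['orientation']).apply([0,0,1])), "camx",T.inv().apply(rot(c['orientation']).apply([1,0,0])))
vision.snapshot("top"); c=vision.get_calibration("top")
for n in ("carton_a","laid_1","tray"):
    for d in models.regions_of(n,"top"):
        m=d['pixels']; v,u=np.argwhere(m).mean(0)
        p=None
        if n=="carton_a":
            k=rot(c['orientation']).apply([(u-c['cx'])/c['fx'],(v-c['cy'])/c['fy'],1]); g=c['position']+k*(.03-c['position'][2])/k[2]
            p=fit(m,c,g[:2])
        print(n,round(d['score'],2),m.sum(),(int(u),int(v)),p)
E
```

```text
cam in tool [ 0.06601232  0.00045141 -0.15539926] axis [-2.29310616e-01  8.58263762e-04  9.73352919e-01] camx [ 5.42357408e-04  9.99999569e-01 -7.53986623e-04]
carton_a 0.77 530 (163, 259) (array([ 0.46487821,  0.41514355, -0.16429007]), np.float64(0.849046400342076))
carton_a 0.74 582 (126, 265) (array([0.44884495, 0.50152246, 1.88402324]), np.float64(0.9098356105233938))
carton_a 0.7 441 (463, 309) (array([ 0.36086446, -0.27731881,  1.57503386]), np.float64(0.7970394760285932))
carton_a 0.69 524 (200, 245) (array([ 0.4987722 ,  0.32860344, -1.34962328]), np.float64(0.8889813914456597))
carton_a 0.6 497 (218, 305) (array([ 0.36164285,  0.28050467, -0.05123016]), np.float64(0.86802385358832))
carton_a 0.59 536 (516, 265) (array([ 0.46342953, -0.40883611,  2.2772876 ]), np.float64(0.8666509907596885))
laid_1 0.75 432 (361, 226) None
laid_1 0.64 421 (377, 225) None
```

```bash
python3 - <<'E'
from h import *
r.move_to([.56,-.062,.26],down(-np.pi/2)); print(telemetry.current_joints())
r.hold(.3); c=vision.get_calibration("wrist"); im=vision.snapshot("wrist")
M=np.zeros((480,640),bool); I=im.copy()
for d in models.regions_of("laid_1","wrist"):
    m=d['pixels'];print(d['score'],m.sum(),np.argwhere(m).mean(0))
    if d['score']>.4:
        M|=m; print(fit(m,c,[.546,np.clip(-.062+(.017 if 0 else 0),-1,1),0.],z0=.004))
M2=cv2.morphologyEx(M.astype(np.uint8),cv2.MORPH_CLOSE,np.ones((21,21)))
p,s=fit(M2,c,[.546,-.062,0.],(.064,.067,.045),.004); print("pair",p,s)
cv2.polylines(I,[np.int32(hull(p,(.064,.067,.045),.004,c))],True,(255,0,0))
t=p[2]+np.pi; ctr=p[:2]-.022*np.array([np.cos(t),np.sin(t)]); print("tray",ctr,t)
cv2.polylines(I,[np.int32(hull([*ctr,t],(.112,.124,.0),.004,c))],True,(0,255,0))
cv2.polylines(I,[np.int32(hull([*ctr,t],(.118,.130,.0),.036,c))],True,(0,0,255))
cv2.imwrite("pics/tray.png",I[:,:,::-1]); print(telemetry.current_t())
E
```

```text
[-2.32513122e-01  2.43320137e-01  1.47739314e+00  3.71906444e-04
  1.42095956e+00  1.33696373e+00]
0.82 2433 [225.78133991 341.66050144]
(array([ 0.54810444, -0.08326707,  0.07996401]), np.float64(0.9492533009817439))
0.8 2339 [227.45959812 304.96152202]
(array([ 0.54627106, -0.04844643,  0.0615746 ]), np.float64(0.9156744629191382))
pair [ 0.54727404 -0.06609434  0.07640695] 0.9561063243738723
tray [ 0.56920985 -0.06441502] 3.217999605966481
3.7417
```

View pics/tray.png

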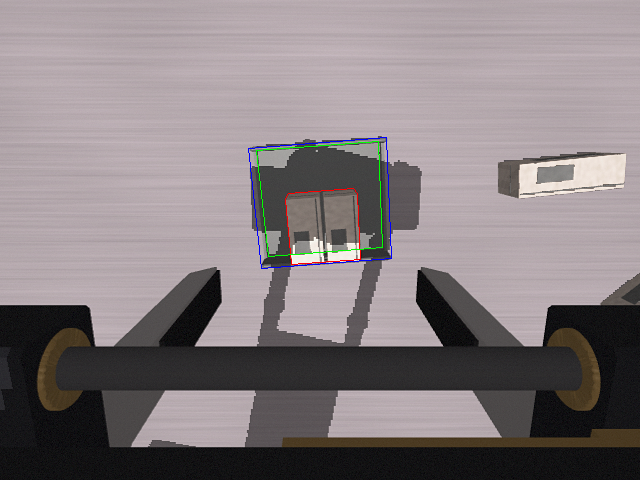

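```bash
cat >> h.py <<'E'
TR=np.array([.5692,-.0644,3.2180])
def tw(x,y,T=TR): return np.array([T[0]+np.cos(T[2])*x-np.sin(T[2])*y,T[1]+np.sin(T[2])*x+np.cos(T[2])*y])
def best(pos,a):
    """of the two half turns the one with the last joint nearer mid range"""
    o=[(abs(j[5]),a+k) for k in(0,np.pi) for j in[inverse_kinematics(pos,down(a+k))] if j is not None]
    return down(min(o)[1])
def look(guess,tag,z0=0.,zc=.2):
    """goes above the carton, refines its pose"""
    q=best([*guess[:2],zc],guess[2]); r.move_to([*guess[:2],zc],q); r.hold(.25)
    c=vision.get_calibration("wrist"); im=vision.snapshot("wrist").copy()
    ds=models.regions_of("carton_a","wrist"); u=proj([[*guess[:2],z0+.03]],c)[0]
    d=min(ds,key=lambda d:np.linalg.norm(np.argwhere(d['pixels']).mean(0)[::-1]-u))
    p,s=fit(d['pixels'],c,guess,z0=z0); print(tag,p,"IoU",round(s,3),"score",d['score'])
    cv2.polylines(im,[np.int32(hull(p,(.064,.032,.045),z0,c))],True,(255,0,0)); cv2.imwrite(f"pics/{tag}.png",im[:,:,::-1])
    return p,s
def pick(p):
    q=best([*p[:2],.2],p[2]); gripper_to(.092)
    r.move_to([*p[:2],.1],q); r.move_l([*p[:2],.036],vel=.12)
    gripper_to(.055,18); r.hold(.1); print("grip",telemetry.current_opening(),telemetry.current_finger_force())
    r.move_l([*p[:2],.17],vel=.25); print("lifted",telemetry.current_opening(),telemetry.current_finger_force())
def place(xy,ang,zs,dx=0):
    q=best([*xy,.2],ang); r.move_to([*xy,.2],q)
    r.move_l([*xy,zs+.036+.015],vel=.2)
    print("contact",r.move_l([*xy,zs+.036+.0005],vel=.04,guard=6),telemetry.current_ee_pos())
    gripper_to(.074); r.move_l([*xy,.23],vel=.2); print("opened",telemetry.current_opening(),"t",telemetry.current_t())
E
python3 - <<'E'
from h import *
p,s=look([.361,-.277,1.575],"c1")
if s>.85: pick(p)
E
```

```text
c1 [ 0.36131668 -0.27895256  1.47222504] IoU 0.96 score 0.82
grip 0.06397660174771673 17.95212596654892
lifted 0.06389171453293666 17.94950008392334
```

View pics/c1.png

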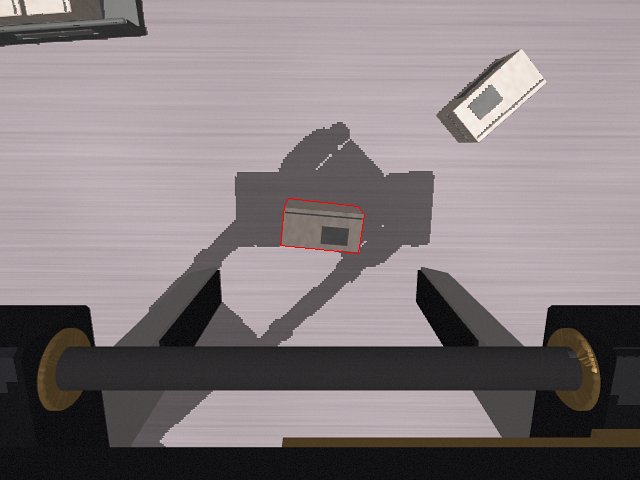

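The outline fits the carton at (322,226) and the grip reads 64 mm. Next I'll place it crossways in the gap.

```bash
python3 - <<'E'
from h import *
place(tw(-.033,0),TR[2]+np.pi/2,.004)
r.hold(.2); im=vision.snapshot("wrist").copy(); cv2.imwrite("pics/p1.png",im[:,:,::-1])
c=vision.get_calibration("wrist")
for d in models.regions_of("carton_a","wrist"):
    m=d['pixels']; p,s=fit(m,c,[*tw(-.033,0),TR[2]+np.pi/2],z0=.004); print(p,s,d['score'],np.argwhere(m).mean(0))
print(tw(-.033,0),TR[2]-np.pi/2)
E
```

```text
contact True [ 0.60204615 -0.06183939  0.04026945]
opened 0.07373942125683869 t 12.0333
[ 0.60211861 -0.06128451  4.82054738] 0.9406742196575287 0.97 [218.57029262 318.68479644]
[ 0.60210372 -0.06188101] 1.6472036732051034
```

View pics/p1.png

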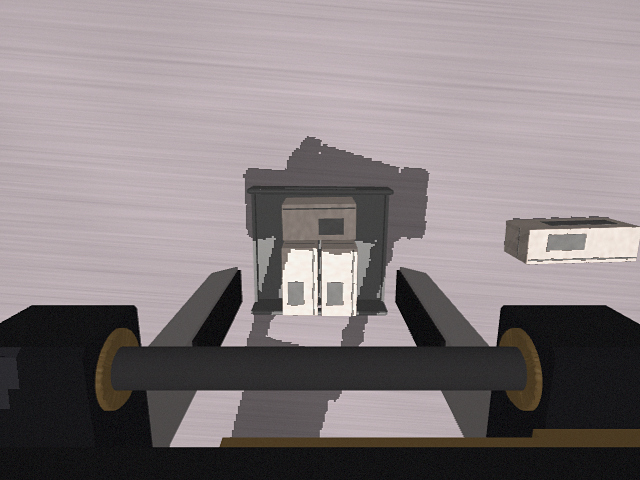

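The first carton sits square in the gap at (318,222), with clearance on both sides. Next is the pair.

```bash
python3 - <<'E'
from h import *
p,s=look([.463,-.409,2.277],"c2")
assert s>.88
pick(p); place(tw(-.017,.0175),TR[2],.049)
p,s=look([.362,.2805,-.05],"c3")
assert s>.88
pick(p); place(tw(-.017,-.0175),TR[2],.049)
r.hold(.2); im=vision.snapshot("wrist").copy(); cv2.imwrite("pics/p3.png",im[:,:,::-1])
c=vision.get_calibration("wrist")
for d in models.regions_of("carton_a","wrist"):
    m=d['pixels']; g=min([tw(-.017,k) for k in(.0175,-.0175)],key=lambda g:np.linalg.norm(proj([[*g,.08]],c)[0]-np.argwhere(m).mean(0)[::-1]))
    p,s=fit(m,c,[*g,TR[2]],z0=.049); print(p-[*g,TR[2]],s,d['score'],np.argwhere(m).mean(0))
E
```

```text
c2 [ 0.46400907 -0.41010913  2.32816279] IoU 0.947 score 0.66
grip 0.06393926087671087 18.000350296497345
lifted 0.063885070730518 17.999598383903503
contact False [ 0.58741497 -0.08045599  0.08546899]
opened 0.0738382311350947 t 20.8417
c3 [ 0.36173191  0.28004869 -0.05970537] IoU 0.952 score 0.78
grip 0.06405256526138087 17.982792556285858
lifted 0.06378941110733286 17.98158824443817
contact False [ 0.58472672 -0.04571762  0.08542194]
opened 0.07400048144359095 t 29.6667
[ 0.00946845  0.03245298 -0.78426371] 0.05651034109926101 0.76 [203.17040359 337.85201794]
[ 3.52968556e-04 -8.64910171e-05 -2.38415421e-02] 0.9383909680860518 0.56 [230.92950266 319.53452438]
[ 0.00101501 -0.00164524  0.04283691] 0.7770793414677928 0.56 [277.64778811 319.84051846]
```

View pics/p3.png

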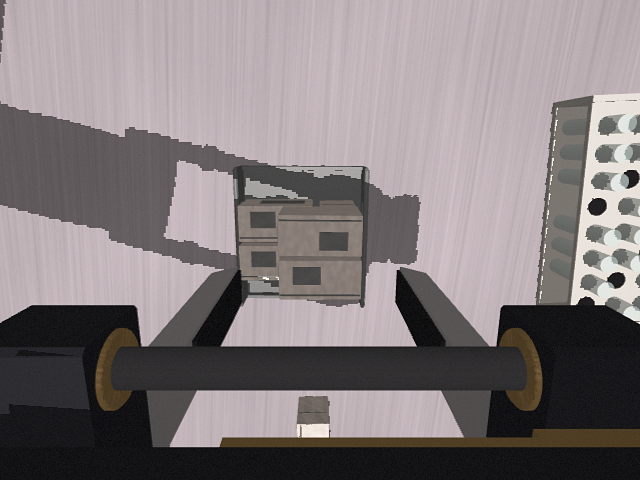

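The upper pair, at (320,231) and (320,278), is square and in line. The last carton goes crossways on top of the laid ones.

```bash
python3 - <<'E'
from h import *
p,s=look([.465,.415,-.164],"c4")
assert s>.88
pick(p); place(tw(.036,0),TR[2]+np.pi/2,.049)
x=tw(0,0); r.move_l([*x,.3]); r.hold(.2)
c=vision.get_calibration("wrist"); a=vision.snapshot("wrist").copy()
r.move_to([.3,.35,.3],down(-np.pi/2)); r.hold(.2)
t=vision.snapshot("top")
cv2.imwrite("pics/end.png",np.hstack([a[80:380,140:500],cv2.resize(t[180:340,260:480],None,fx=1.8,fy=1.875)])[:,:,::-1]); print(telemetry.current_t())
cv2.imwrite("pics/endtop.png",t[:,:,::-1])
E
```

```text
c4 [ 0.4633884   0.41495474 -0.07851217] IoU 0.954 score 0.63
grip 0.06387221778075203 17.979507744312286
lifted 0.06371883544464993 17.978496551513672
contact False [ 0.5331867  -0.06717973  0.08541744]
opened 0.07428536292033994 t 39.2667
42.2417
```

View pics/end.png

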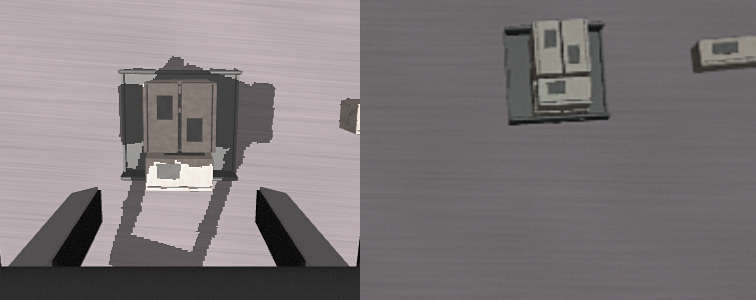

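View pics/endtop.png

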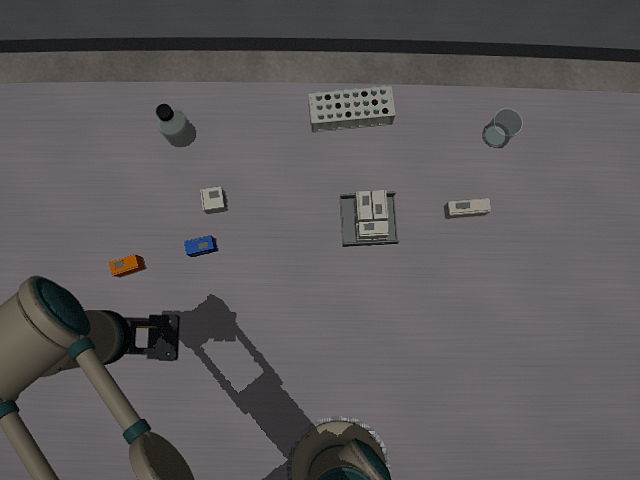

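The second layer is complete and square: the pair is at (372,205) and the crossways carton at (373,229). The long carton (469,207), square carton (212,199), blue carton and orange carton have not moved, and the arm is clear.

```bash
python3 -c "
from plant import r
print(r.sign_off())"
```

```text
the job is handed in; nothing more can be done
None
```

All four cartons are loaded in the order you asked, and the job is handed in at about 42 s of the 112 s allowed; the final pictures show both layers square and the long and square cartons unmoved.

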